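# Click the freezer thermostat wheel to the long tick

### The job

The chest freezer runs too warm: using the fingers only, lay a fingertip on the exposed part of the knurled thermostat wheel and turn it clockwise (seen from above) by friction until it clicks into the notch where its white pointer line faces the long tick, one or two clicks on and not beyond. Do not grasp or lift anything, and do not touch the jar, the can or the carton that stand around the box.

Things in the scene. Friction and masses are not known exactly. Their poses are not given: they have to be found in the camera images.
- thermostat: Grey control box, fixed. Origin on the freezer top (z = 0) right below the wheel's axis; its x axis points from its front to its rear, z up. Base plate 164 mm (x, -88 to +76) by 170 mm (y), 20 mm high. The rear, x from +20 to +76 mm, over the full width, is a cover 46 mm high with black vent slots that hides the rear of the wheel; in front of it the wheel lies bare.
- wheel_top (a point): Point on the wheel's vertical axis, on its flat top face, 36 mm above the freezer top. The wheel is a level black disc, 96 mm in diameter and 14 mm thick, its rim and outer top face knurled with fine ribs, a plain silver disc of 20 mm radius in the middle. It turns but does not give way downwards.
- pointer (a point): Outer end of the white pointer line on the wheel's top face, 46 mm from the axis; it turns with the wheel. At wheel angle 0 it points straight to the box's front (the box's -x).
- long_tick (a point): Middle of the long black tick on the white front plate, 64 mm from the axis, 21 mm above the freezer top. Five ticks lie outside the wheel's rim, 0.4 rad apart; the long tick (26 by 7 mm) is the fourth in the clockwise direction, at wheel angle +0.4; the others are 12 by 3 mm.
- wheel (a joint): Wheel angle, rad, growing clockwise seen from above (pointer moves from the front towards the box's +y side). Spring notches at -0.8, -0.4, 0, 0.4, 0.8; past halfway it snaps to the next. Starts in the notch -0.4 or 0; wanted 0.4. Stops at +-0.95. A notch takes about 0.06 N m: under 2 N along the rim at 36 mm radius; a fingertip pressed down there with 7 to 15 N drags it along (friction about 0.6).
- coffee_jar: Loose amber glass jar with a brass lid, 64 mm in diameter, about 100 mm tall, standing on the box's +y side. Origin under its centre. Leave alone.
- can: Loose steel can, 66 mm in diameter, 85 mm tall, standing on the box's -y side. Origin under its centre. Leave alone.
- carton: Loose cardboard carton, 50 by 75 by 95 mm tall, behind the box. Origin under its centre. Leave alone.
Mind the look-alikes: they are no part of the job. There is more than one size of the thermostat; the job needs the smaller.

How it is judged:
By the outcome, as a careful person would: the job done as asked, in the order asked, and still so for the second after the job is handed in, with the robot touching nothing.
It also fails if it takes over 48 s, if anything falls off the work surface, if the arm or the gripper's body presses on something with over 40 N, if the wrist force passes 120 N, or if a joint passes its speed limit or range.

### The arm

A 6-joint arm with a two-finger parallel gripper is mounted at the origin on the work surface. World frame = base frame: x ahead of the robot, y to its left, z up, the work surface at z = 0. Lengths are in mm, angles in rad, forces in N, time in s.
With the tool pointing down it reaches from about 300 to 750 mm from the base axis. Payload 8.5 kg.
Tool frame: the origin (TCP) lies on the mounting face of the last link; the fingertips stand 173 mm ahead of it and the grasp point (between the pads) lies 155 mm ahead of it; z points along the fingers, y is the line along which they close (so a half turn about z gives the same grasp; the last joint's range is limited). The gripper opens to 85 mm and grips with 20 to 120 N. Pads are 22 mm wide; open, the fingers measure 114 mm over their backs; the gripper's body (76 mm by 85 mm) begins 54 mm behind the grasp point. The pads swing forward as they close: fully open they stand 13 mm farther back than shut.
Start: joints at [-1.327, 0.381, 1.297, -0, 1.464, -0.215], TCP at [243.572, -493.107, 404.722] pointing down, gripper open.
Joint ranges: [-3.11, 3.11], [-0.89, 2.33], [0.22, 2.48], [-1.42, 4.56], [0.17, 2.85], [-2.88, 2.88]. Speed limits (rad/s): [2.39, 2.39, 3.14, 3.14, 3.14, 3.14].

### API

Orientations are given as a unit quaternion [x, y, z, w].
In Python, from bench import env, optics gives the robot as it stands.
- The arm moves only by the tool arm_command, never from a script. Its arguments are lists of equal length, an entry for each row: "translation": the shift along the world's x, y, z in m, a list of three; "rot": the turn, a rotation vector about the world's x, y, z in rad, a list of three; "fingers": the gripper's target within -1 to 1 (shut at 1, half-way at 0, fully open at -1). A call has 1 to 20 rows; each row is the pose to reach, as a shift and turn from the pose commanded when the call began; what a row does not reach only later rows make up. A row lasts 1/12 s, in which the tool goes at most 41.7 mm and 7.16 degrees, less where a joint would pass 70% of its speed; a pose out of reach is approached as far as the arm can. A call with a gripper value outside its range is refused whole. The fingers move at their own pace and stop on an object; "newtons" is the grip in N (left out, the last holds). Time passes only in rows, so rows that repeat a pose let the fingers close. It gives the time, the measured TCP pose, the force, the opening and the grip force at its end, in the units of the state.
- env.state(): the state, without advancing time (a new reading comes with each control period).
- optics.read_camera(name): name is "scene" or "side" or "wrist"; returns the picture (420x560x3 uint8, red, green, blue); there is no depth.
- optics.calibration(name): a dict with "K" (3x3 intrinsics, pixels), "rvec" (rotation vector, rad) and "tvec" (3), from world to camera coordinates, as OpenCV has them. Camera axes: x right, y down, z forward; pixel columns grow to the right and rows downward; lengths in mm; the calibration is good to about 2 mm. A picture is of the moment at which its call begins: read the wrist's pose just before it. calibration takes no time and is no camera call; for the wrist camera it gives the pose at the moment of the call.
- env.hand_in(): hands the job in; it is judged then, once.
The state is a dict: "clock": time; "joint_positions": joint angles; "joint_vel": joint speeds; "joint_efforts": joint torques, N m; "tool_pos": TCP position; "orientation": TCP orientation; "ft_force": force on the tool from outside, world axes, zero at the start; "torque": the same for the moment, N m; "width": finger opening in mm; "grasp_force": force on a finger pad.
Only numpy, scipy, OpenCV 4.12 (cv2) and the standard library are available. Lean on these libraries where they do the work, as an engineer would, in place of code of your own. Each camera call takes 0.05 s, during which the arm holds its last target. There are 200 camera calls.

## Working session

There is one attempt and no reset: what is moved stays moved. The work goes in short steps, Python scripts to look and compute and a tool call to move; the robot and the scene stay as the last step left them, time stands still between calls to the robot, and variables do not carry over. Pictures are saved under pics/ and viewed, at most 10 in all, crops included, and the job is handed in when it is done.

Besides the shell and the picture viewer there is one more tool, called after "Call:" as name(argument=value, ...) on one line, values as JSON. arm_command: Moves the arm, as the interface text tells. Its arguments: {"type":"object","properties":{"translation":{"type":"array","items":{"type":"array","items":{"type":"number"}}},"rot":{"type":"array","items":{"type":"array","items":{"type":"number"}}},"fingers":{"type":"array","items":{"type":"number"}},"newtons":{"type":"number"}},"required":["translation","rot","fingers"]}

```bash
mkdir -p pics; python3 - <<'E'
from bench import env, optics
import cv2,numpy as np
for n in("scene","side"):
    c=optics.calibration(n);R=cv2.Rodrigues(np.array(c["rvec"]))[0];print(n,(-R.T@np.array(c["tvec"]).ravel()).round(),R[2].round(2))
    cv2.imwrite(f"pics/{n}0.png",optics.read_camera(n)[:,:,::-1])
print(env.state())
E
```

```text
scene [1274.   57.  757.] [-0.68 -0.01 -0.74]
side [ 472. -660.  646.] [ 0.16  0.76 -0.62]
{'clock': 0.1, 'joint_positions': array([-1.32728688e+00,  3.81141604e-01,  1.29814464e+00, -1.53368333e-05,
        1.46359268e+00, -2.15267751e-01]), 'joint_vel': array([-0.00088605, -0.00355968, -0.00119187, -0.00121166,  0.00083569,
       -0.00049704]), 'joint_efforts': array([ 4.45712067e-03, -4.49220264e+01, -2.31658101e+01, -1.49605771e-04,
        3.57445671e-03,  1.17728300e-05]), 'tool_pos': array([ 243.57282089, -493.08679905,  404.18000221]), 'orientation': array([ 9.73805209e-01,  2.27382939e-01, -1.67044099e-05, -6.42962875e-04]), 'ft_force': array([-0.35718106, -0.07412135, -0.28836294]), 'torque': array([0.01300766, 0.00756335, 0.03854904]), 'grasp_force': 0.0, 'width': 85.43952545652516}
```

View pics/scene0.png

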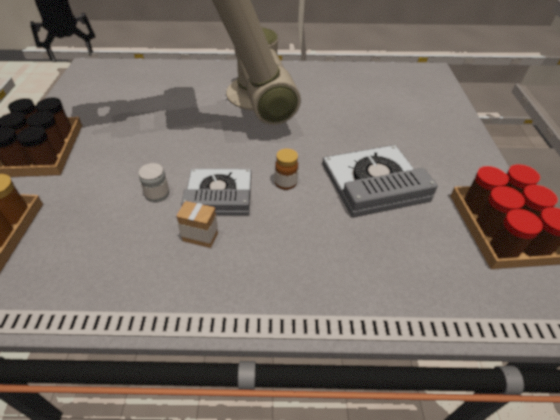

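View pics/side0.png

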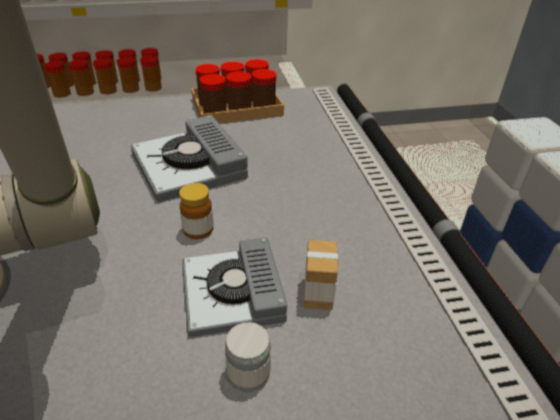

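The small box, with the can, jar and carton around it, is at about (218,188) in the scene view and (235,280) in the side view. The big look-alike is at (378,172) in the scene view. Next I'll measure and enlarge a crop.

```bash
cat > h.py <<'E'
from bench import env, optics
import cv2,numpy as np
def ray(n,uv,z,c=None):
    c=c or optics.calibration(n);R=cv2.Rodrigues(np.array(c["rvec"]))[0];K=np.array(c["K"])
    o=-R.T@np.array(c["tvec"]).ravel();d=R.T@np.linalg.inv(K)@[uv[0],uv[1],1]
    return o+d*(z-o[2])/d[2]
E
python3 - <<'E'
from h import *
a=cv2.imread("pics/side0.png")[220:400,170:350];b=cv2.imread("pics/scene0.png")[140:250,130:310]
cv2.imwrite("pics/c1.png",cv2.resize(a,None,fx=3.2,fy=3.2,interpolation=cv2.INTER_CUBIC))
print("centre",ray("side",(234,279),36).round(),ray("scene",(218,186),36).round())
for uv in((185,256),(190,328),(283,317)):print("corner side",ray("side",uv,20).round())
for uv in((193,171),(251,171)):print("corner scene",ray("scene",uv,20).round())
print("jar",ray("side",(194,192),100).round(),ray("scene",(287,157),100).round())
print("can",ray("side",(249,337),85).round(),ray("scene",(152,172),85).round())
E
```

```text
centre [520. -91.  36.] [526. -85.  36.]
corner side [438.  -1.  20.]
corner side [ 438. -170.   20.]
corner side [ 591. -175.   20.]
corner scene [ 451. -164.   20.]
corner scene [447.  -2.  20.]
jar [468.  90. 100.] [480.  95. 100.]
can [ 523. -251.   85.] [ 530. -247.   85.]
```

View pics/c1.png

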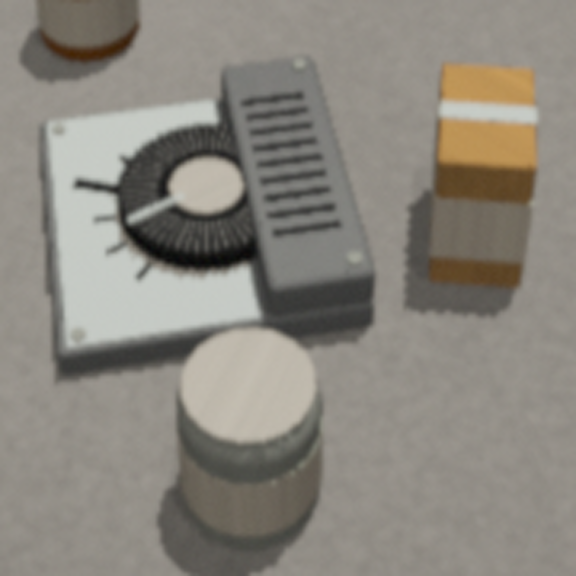

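```bash
python3 - <<'E'
from h import *
f=lambda x,y,z:ray("side",(170+x/3.2-.3,220+y/3.2-.3),z)
c=f(206,185,36);print("c",c.round(1))
for n,p,z in(("ptr",(128,220),36),("long",(95,185),21),("t0",(104,218),21),("t-.4",(116,247),21),("t-.8",(144,270),21)):
    q=f(*p,z);d=q-c;print(n,q.round(),np.hypot(d[0],d[1]).round(1),"ang",np.arctan2(d[1],-d[0]).round(2))
E
```

```text
c [520.8 -87.4  36. ]
ptr [ 477. -105.   36.] 47.6 ang -0.38
long [461. -62.  21.] 65.0 ang 0.4
t0 [464. -88.  21.] 56.8 ang -0.01
t-.4 [ 469. -110.   21.] 56.6 ang -0.4
t-.8 [ 482. -128.   21.] 56.2 ang -0.81
```

Call:
arm_command(translation=[[0.005, 0.008, -0.002], [0.018, 0.029, -0.006], [0.036, 0.058, -0.012], [0.056, 0.09, -0.019], [0.077, 0.123, -0.026], [0.098, 0.157, -0.034], [0.119, 0.19, -0.041], [0.14, 0.224, -0.048], [0.161, 0.257, -0.056], [0.182, 0.291, -0.063], [0.203, 0.324, -0.07], [0.222, 0.355, -0.077], [0.236, 0.377, -0.082], [0.244, 0.39, -0.084], [0.246, 0.393, -0.085], [0.246, 0.393, -0.085], [0.246, 0.393, -0.085], [0.246, 0.393, -0.085]], rot=[[0, 0, 0], [0, 0, -0.01], [0, 0, -0.02], [0, 0, -0.03], [0, 0, -0.04], [0, 0, -0.05], [0, 0, -0.06], [0, 0, -0.06], [0, 0, -0.06], [0, 0, -0.06], [0, 0, -0.06], [0, 0, -0.06], [0, 0, -0.06], [0, 0, -0.06], [0, 0, -0.06], [0, 0, -0.06], [0, 0, -0.06], [0, 0, -0.06]], fingers=[1, 1, 1, 1, 1, 1, 1, 1, 1, 1, 1, 1, 1, 1, 1, 1, 1, 1])

```text
clock: 1.6
tool_pos: [489.1, -100.8, 319.9]
orientation: [0.98, 0.198, 0.0, 0.0]
ft_force: [0.3, -0.0, -0.1]
width: 0.1
grasp_force: 0.0
```

```bash
python3 - <<'E'
from h import *
c=optics.calibration("wrist");w=optics.read_camera("wrist");s=optics.read_camera("side")
np.save("wc.npy",c,allow_pickle=True)
cv2.imwrite("pics/w1.png",w[:,:,::-1])
print(env.state()["ft_force"],env.state()["width"],env.state()["joint_positions"])
E
```

```text
[-0.22390852  0.31596742  0.2585081 ] 0.16000262093429246 [-4.40903151e-01  3.76884691e-01  1.57294855e+00 -9.18856097e-05
  1.19147303e+00  7.32633772e-01]
```

View pics/w1.png

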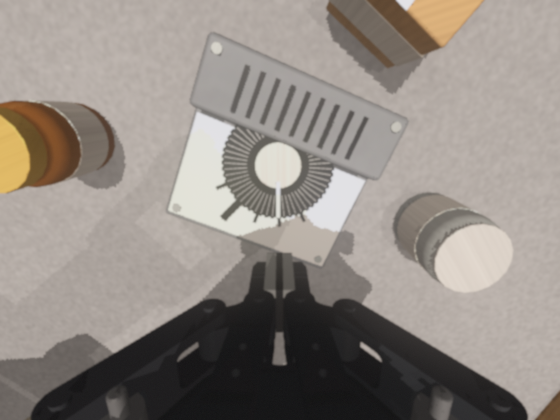

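The wrist view shows the silver disc centred at about (278,165), the pointer end at (278,216) and the long tick at about (231,211). The path to the wheel is clear.

```bash
python3 - <<'E'
from h import *
c=np.load("wc.npy",allow_pickle=True).item();w=cv2.imread("pics/w1.png")
g=w.min(2)[125:205,238:318]; n,l,st,ce=cv2.connectedComponentsWithStats((g>150).astype(np.uint8))
m=cv2.morphologyEx((l==l[40,40]).astype(np.uint8),cv2.MORPH_OPEN,np.ones((13,13)))
yx=np.argwhere(m);uv=yx.mean(0)[::-1]+[238,125];print(uv,len(yx))
C=ray("wrist",uv,36,c);print("C",C.round(1))
for nme,p,z in(("ptr",(278,216),36),("long",(231,211),21),("cornerL",(168,211),20),("cornerR",(323,265),20),("tip",(280,262),146)):
    q=ray("wrist",p,z,c);d=q-C;print(nme,q.round(1),np.hypot(d[0],d[1]).round(1),np.arctan2(d[1],-d[0]).round(3))
E
```

```text
[277.7353644  164.98566308] 1674
C [523. -87.  36.]
ptr [ 479.5 -105.5   36. ] 47.3 -0.402
long [461.5 -63.5  21. ] 65.9 0.364
cornerL [437.3  -6.9  20. ] 117.3 0.751
cornerR [ 442.1 -171.9   20. ] 117.4 -0.81
tip [ 492.5 -101.4  146. ] 33.8 -0.441
```

Call:
arm_command(translation=[[0, 0, -0.01], [0, 0, -0.03], [0, 0, -0.055], [0, 0, -0.08], [0, 0, -0.095], [0, 0, -0.103], [0, 0, -0.106], [0, 0, -0.108], [0, 0, -0.108], [0, 0, -0.108]], rot=[[0, 0, 0], [0, 0, 0], [0, 0, 0], [0, 0, 0], [0, 0, 0], [0, 0, 0], [0, 0, 0], [0, 0, 0], [0, 0, 0], [0, 0, 0]], fingers=[1, 1, 1, 1, 1, 1, 1, 1, 1, 1])

```text
clock: 2.53
tool_pos: [489.7, -100.3, 212.5]
orientation: [0.98, 0.198, 0.001, 0.0]
ft_force: [-0.2, -0.2, 0.2]
width: 0.0
grasp_force: 0.0
```

Call:
arm_command(translation=[[0, 0, -0.001], [0, 0, -0.002], [0, 0, -0.002], [0, 0, -0.002]], rot=[[0, 0, 0], [0, 0, 0], [0, 0, 0], [0, 0, 0]], fingers=[1, 1, 1, 1])

```text
clock: 2.87
tool_pos: [489.6, -100.1, 209.9]
orientation: [0.98, 0.198, 0.0, 0.0]
ft_force: [0.2, 0.9, -0.6]
width: 0.3
grasp_force: 0.0
```

Call:
arm_command(translation=[[0, 0, -0.0005], [0, 0, -0.001], [0, 0, -0.001], [0, 0, -0.001]], rot=[[0, 0, 0], [0, 0, 0], [0, 0, 0], [0, 0, 0]], fingers=[1, 1, 1, 1])

```text
clock: 3.2
tool_pos: [489.6, -100.2, 209.3]
orientation: [0.98, 0.198, 0.0, 0.0]
ft_force: [-1.6, -0.9, 6.4]
width: 0.5
grasp_force: 3.5
```

Call:
arm_command(translation=[[0, 0, -0.0005], [0, 0, -0.0005], [0, 0, -0.0005]], rot=[[0, 0, 0], [0, 0, 0], [0, 0, 0]], fingers=[1, 1, 1])

```text
clock: 3.45
tool_pos: [489.6, -100.2, 209.2]
orientation: [0.98, 0.198, 0.0, 0.001]
ft_force: [-2.7, -1.2, 11.7]
width: 0.0
grasp_force: 5.9
```

Call:
arm_command(translation=[[-0.0006, 0.0017, 0], [-0.0011, 0.0034, 0], [-0.0016, 0.0052, 0], [-0.002, 0.0069, 0], [-0.0022, 0.0087, 0], [-0.0024, 0.0105, 0], [-0.0025, 0.0123, 0], [-0.0025, 0.0141, 0], [-0.0025, 0.0141, 0]], rot=[[0, 0, -0.05], [0, 0, -0.1], [0, 0, -0.15], [0, 0, -0.2], [0, 0, -0.25], [0, 0, -0.3], [0, 0, -0.35], [0, 0, -0.4], [0, 0, -0.4]], fingers=[1, 1, 1, 1, 1, 1, 1, 1, 1])

```text
clock: 4.2
tool_pos: [487.5, -86.1, 209.2]
orientation: [1.0, -0.002, 0.001, 0.001]
ft_force: [-0.6, 0.1, 9.0]
width: -0.1
grasp_force: 4.8
```

```bash
python3 - <<'E'
from h import *
a=optics.read_camera("side")[:,:,::-1][230:340,170:300];b=optics.read_camera("wrist")[:,:,::-1]
cv2.imwrite("pics/p2.png",np.hstack([cv2.resize(a,(400,338),interpolation=cv2.INTER_CUBIC),cv2.resize(b,(400,338))]))
E
```

```text
(no output)
```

View pics/p2.png

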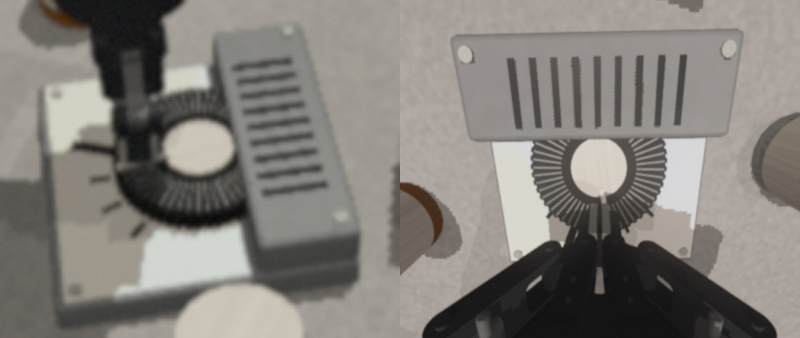

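The pointer now faces the 0 tick at about (100,181) in the left half of the picture, so the wheel is following the finger. One more click.

Call:
arm_command(translation=[[0.0001, 0.0018, 0], [0.0003, 0.0035, 0], [0.0005, 0.0053, 0], [0.0009, 0.007, 0], [0.0013, 0.0087, 0], [0.0019, 0.0104, 0], [0.0025, 0.0121, 0], [0.0031, 0.0134, 0], [0.0031, 0.0134, 0]], rot=[[0, 0, -0.05], [0, 0, -0.1], [0, 0, -0.15], [0, 0, -0.2], [0, 0, -0.25], [0, 0, -0.3], [0, 0, -0.35], [0, 0, -0.39], [0, 0, -0.39]], fingers=[1, 1, 1, 1, 1, 1, 1, 1, 1])

```text
clock: 5.05
tool_pos: [490.7, -73.0, 209.3]
orientation: [0.981, -0.195, 0.002, 0.001]
ft_force: [-0.7, -0.8, 9.9]
width: -0.1
grasp_force: 4.6
```

Call:
arm_command(translation=[[0, 0, 0.002], [0, 0, 0.006], [0, 0, 0.015], [0, 0, 0.035], [0, 0, 0.06], [0, 0, 0.085], [0, 0, 0.105], [0, 0, 0.11], [0, 0, 0.11]], rot=[[0, 0, 0], [0, 0, 0], [0, 0, 0], [0, 0, 0], [0, 0, 0], [0, 0, 0], [0, 0, 0], [0, 0, 0], [0, 0, 0]], fingers=[1, 1, 1, 1, 1, 1, 1, 1, 1])

```text
clock: 5.8
tool_pos: [490.1, -72.5, 319.7]
orientation: [0.981, -0.194, 0.002, 0.0]
ft_force: [-0.1, -0.2, 0.1]
width: -0.3
grasp_force: 0.0
```

```bash
python3 - <<'E'
from h import *
a=optics.read_camera("side")[:,:,::-1][230:340,170:300];b=optics.read_camera("wrist")[:,:,::-1]
cv2.imwrite("pics/p3.png",np.hstack([cv2.resize(a,(400,338),interpolation=cv2.INTER_CUBIC),cv2.resize(b[90:290,150:387],(400,338),interpolation=cv2.INTER_CUBIC)]))
E
```

```text
(no output)
```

View pics/p3.png

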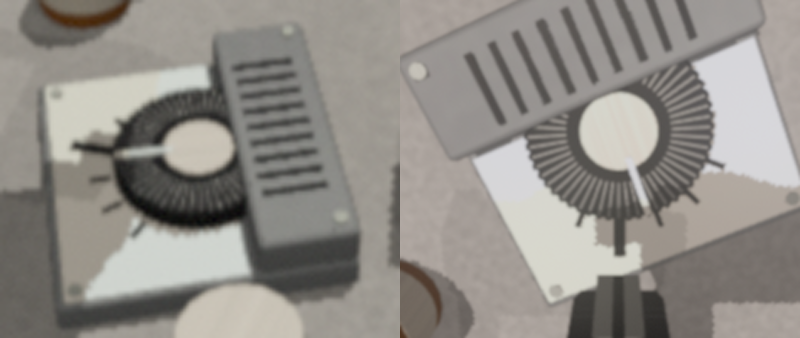

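The wrist view has the wheel centre at (618,130) and the pointer end at (645,205). It faces the 0 tick, not the long tick at (620,235). So one click is done and the second slipped; I'll drag again a bit harder.

Call:
arm_command(translation=[[-0.001, -0.005, -0.01], [-0.002, -0.01, -0.03], [-0.0026, -0.0145, -0.055], [-0.0026, -0.0145, -0.08], [-0.0026, -0.0145, -0.097], [-0.0026, -0.0145, -0.105], [-0.0026, -0.0145, -0.108], [-0.0026, -0.0145, -0.109], [-0.0026, -0.0145, -0.1097], [-0.0026, -0.0145, -0.1103], [-0.0026, -0.0145, -0.1103], [-0.0026, -0.0145, -0.1103]], rot=[[0, 0, 0.08], [0, 0, 0.18], [0, 0, 0.28], [0, 0, 0.38], [0, 0, 0.41], [0, 0, 0.41], [0, 0, 0.41], [0, 0, 0.41], [0, 0, 0.41], [0, 0, 0.41], [0, 0, 0.41], [0, 0, 0.41]], fingers=[1, 1, 1, 1, 1, 1, 1, 1, 1, 1, 1, 1])

```text
clock: 6.9
tool_pos: [486.5, -86.8, 209.0]
orientation: [1.0, 0.009, -0.002, -0.0]
ft_force: [-10.7, 0.4, 19.5]
width: 0.1
grasp_force: 9.9
```

Call:
arm_command(translation=[[0, 0, 0.0004], [0, 0, 0.0004], [0, 0.0018, 0.0004], [0.0002, 0.0036, 0.0004], [0.0004, 0.0054, 0.0004], [0.0007, 0.0072, 0.0004], [0.0011, 0.0089, 0.0004], [0.0011, 0.0089, 0.0004]], rot=[[0, 0, 0], [0, 0, 0], [0, 0, -0.05], [0, 0, -0.1], [0, 0, -0.15], [0, 0, -0.2], [0, 0, -0.25], [0, 0, -0.25]], fingers=[1, 1, 1, 1, 1, 1, 1, 1])

```text
clock: 7.57
tool_pos: [488.2, -77.8, 209.2]
orientation: [0.993, -0.117, -0.001, -0.0]
ft_force: [-6.1, 2.1, 12.4]
width: -0.1
grasp_force: 6.3
```

Call:
arm_command(translation=[[0.0005, 0.0017, 0], [0.0011, 0.0034, 0], [0.0016, 0.0048, 0], [0.0016, 0.0048, 0]], rot=[[0, 0, -0.05], [0, 0, -0.1], [0, 0, -0.14], [0, 0, -0.14]], fingers=[1, 1, 1, 1])

```text
clock: 7.9
tool_pos: [489.8, -73.3, 209.2]
orientation: [0.983, -0.186, -0.001, 0.0]
ft_force: [-7.2, -0.9, 12.7]
width: 0.2
grasp_force: 6.4
```

Call:
arm_command(translation=[[0, 0, 0.002], [0, 0, 0.006], [0, 0, 0.015], [0, 0, 0.035], [0, 0, 0.06], [0, 0, 0.085], [0, 0, 0.105], [0, 0, 0.11], [0, 0, 0.11]], rot=[[0, 0, 0], [0, 0, 0], [0, 0, 0], [0, 0, 0], [0, 0, 0], [0, 0, 0], [0, 0, 0], [0, 0, 0], [0, 0, 0]], fingers=[1, 1, 1, 1, 1, 1, 1, 1, 1])

```text
clock: 8.65
tool_pos: [490.3, -73.3, 319.9]
orientation: [0.983, -0.185, 0.002, 0.0]
ft_force: [0.2, 0.2, 0.1]
width: 0.1
grasp_force: 0.0
```

```bash
python3 - <<'E'
from h import *
a=optics.read_camera("side")[:,:,::-1][230:340,170:300];b=optics.read_camera("wrist")[:,:,::-1]
cv2.imwrite("pics/p4.png",np.hstack([cv2.resize(a,(400,338),interpolation=cv2.INTER_CUBIC),cv2.resize(b[90:290,150:387],(400,338),interpolation=cv2.INTER_CUBIC)]))
E
```

```text
(no output)
```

View pics/p4.png

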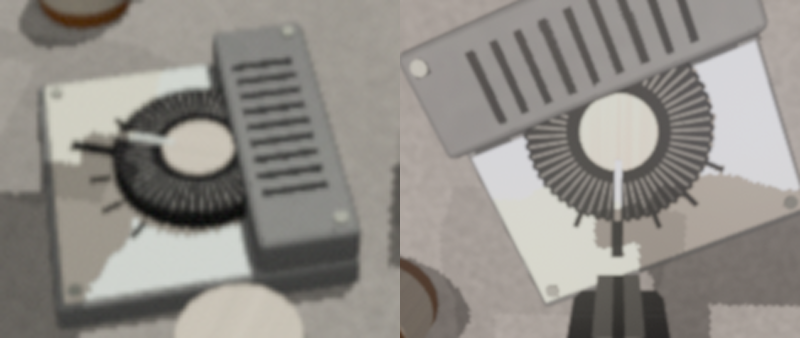

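The wrist view shows the pointer end at (617,208), in line with the long tick at (617,238). The wheel sits in the +0.4 notch and the fingers are clear of it.

```bash
python3 -c "
from bench import env
print(env.hand_in())"
```

```text
the job is handed in; nothing more can be done
None
```

I turned the small thermostat's wheel clockwise two clicks, from the −0.4 notch to +0.4; the last picture shows its pointer facing the long tick, the arm was clear of everything, and I handed the job in (the verdict wasn't shown).

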